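# Set out lamp holders on the practice mounting boards

## Task

Get the practice boards ready for the wiring class: pick out the four lamp holders, the devices with a brass screw mouth, and stand each one upright on the board whose raised rim fits its base in shape and size, with the base lying flat inside the rim (large round, square, oblong and small round). Leave the ceiling rose and the terminal block where they lie.

Things in the scene. Friction and masses are not known exactly. Their poses are not given: they have to be found in the camera images.
- holder_large_round_center (a point): Lamp holder, black, loose, about 0.13 kg: a round base 70 mm across, 10 mm thick, and centred on it an upright barrel 38 mm across whose open mouth shows a brass screw thread. 64 mm high in all; it stands upright on its base. Grip it by the barrel, across its 38 mm, from any side. The point is its centre, half-way up (32 mm above its underside); z up.
- holder_square_center (a point): Lamp holder, brown, loose, about 0.13 kg: a square base 56 x 56 mm (sides along its x and y), 10 mm thick, and centred on it an upright barrel 38 mm across whose open mouth shows a brass screw thread. 64 mm high in all; it stands upright on its base. Grip it by the barrel, across its 38 mm, from any side. The point is its centre, half-way up (32 mm above its underside); z up.
- holder_oblong_center (a point): Lamp holder, blue-grey, loose, about 0.13 kg: an oblong base, 84 mm long (along its x) by 40 mm (along its y), 10 mm thick, and centred on it an upright barrel 38 mm across whose open mouth shows a brass screw thread. 64 mm high in all; it stands upright on its base. Grip it by the barrel, across its 38 mm, from any side. The point is its centre, half-way up (32 mm above its underside); z up.
- holder_small_round_center (a point): Lamp holder, cream-yellow, loose, about 0.13 kg: a small round base 48 mm across, 10 mm thick, and centred on it an upright barrel 38 mm across whose open mouth shows a brass screw thread. 64 mm high in all; it stands upright on its base. Grip it by the barrel, across its 38 mm, from any side. The point is its centre, half-way up (32 mm above its underside); z up.
- board_large_round: Fixed plywood mounting board, 120 x 120 x 6 mm, bearing a raised blue rim that is round, 84 mm across inside; the rim is 5 mm wide and stands 6 mm above the board's top. Lamp holder base and rim differ by 14 mm across, so there are 7 mm to spare all round. Origin: centre of the board's underside, on the table, under the middle of the rim; the seat inside the rim is 6 mm above it. z up.
- board_square: Fixed plywood mounting board, 120 x 120 x 6 mm, bearing a raised blue rim that is square, 70 x 70 mm inside (sides along the board's x and y); the rim is 5 mm wide and stands 6 mm above the board's top. Lamp holder base and rim differ by 14 mm across, so there are 7 mm to spare all round. Origin: centre of the board's underside, on the table, under the middle of the rim; the seat inside the rim is 6 mm above it. z up.
- board_oblong: Fixed plywood mounting board, 120 x 120 x 6 mm, bearing a raised blue rim that is oblong, 98 mm (along the board's x) by 54 mm (along its y) inside; the rim is 5 mm wide and stands 6 mm above the board's top. Lamp holder base and rim differ by 14 mm across, so there are 7 mm to spare all round. Origin: centre of the board's underside, on the table, under the middle of the rim; the seat inside the rim is 6 mm above it. z up.
- board_small_round: Fixed plywood mounting board, 120 x 120 x 6 mm, bearing a raised blue rim that is small and round, 62 mm across inside; the rim is 5 mm wide and stands 6 mm above the board's top. Lamp holder base and rim differ by 14 mm across, so there are 7 mm to spare all round. Origin: centre of the board's underside, on the table, under the middle of the rim; the seat inside the rim is 6 mm above it. z up.
- ceiling_rose_center (a point): Ceiling rose, loose, off-white: a plain round dome without a barrel or brass mouth, 52 mm across, 26 mm high, with one small black hole in the middle of its top. Not a lamp holder. The point is its centre, 13 mm up.
- terminal_block_center (a point): Terminal block, loose: a black bar with a white ridge and rows of steel screws, 74 mm (along its x) by 30 mm, 26 mm high. Not a lamp holder. The point is its centre, 13 mm up.

How it is judged:
At the end, for the whole second after the job is handed in: Each of the four lamp holders stands released and still on the board with its matching rim: centre within 12 mm of the board's centre, base flat on the seat inside the rim (height within 3 to 4 mm), upright within 0.06 rad; the ceiling rose and the terminal block lie within 20 mm of where they were (horizontal distance between holder_large_round_center and board_large_round below 0.012 m and z of holder_large_round_center in the frame of board_large_round between 0.034 and 0.041 m and angle between each of holder_large_round_center, holder_square_center, holder_oblong_center, holder_small_round_center's own z axis and vertical below 0.06 rad and linear speed of each of holder_large_round, holder_square, holder_oblong, holder_small_round below 0.02 m/s and horizontal distance between holder_square_center and board_square below 0.012 m and z of holder_square_center in the frame of board_square between 0.034 and 0.041 m and horizontal distance between holder_oblong_center and board_oblong below 0.012 m and z of holder_oblong_center in the frame of board_oblong between 0.034 and 0.041 m and horizontal distance between holder_small_round_center and board_small_round below 0.012 m and z of holder_small_round_center in the frame of board_small_round between 0.034 and 0.041 m and distance of each of ceiling_rose_center, terminal_block_center from where it was at the start of the episode below 0.02 m); the robot touches nothing.
It fails at once if the ceiling rose is moved by more than 20 mm (distance of ceiling_rose_center from where it was at the start of the episode above 0.02 m).
It fails at once if the terminal block is moved by more than 20 mm (distance of terminal_block_center from where it was at the start of the episode above 0.02 m).
It also fails if it takes over 115 s, if anything falls off the work surface, if the arm or the gripper's body presses on something with over 40 N, if the wrist force passes 120 N, or if a joint passes its speed limit or range.

## Robot

A 7-joint arm with a two-finger parallel gripper is mounted at the origin on the work surface. World frame = base frame: x ahead of the robot, y to its left, z up, the work surface at z = 0. Lengths are in m, angles in rad, forces in N, time in s.
With the tool pointing down it reaches from about 0.4 to 0.875 m from the base axis. Payload 6.5 kg.
Tool frame: the origin (TCP) lies between the finger pads; the fingertips stand 25 mm ahead of it and the grasp point (between the pads) lies 6 mm ahead of it (arm.tcp_to_tips is the z of the fingertips in the tool frame, in m); z points along the fingers, y is the direction in which the jaws open and shut (so a half turn about z gives the same grasp; the last joint's range is limited). The gripper opens to 85 mm and grips with 20 to 120 N. Pads are 22 mm wide; open, the fingers measure 114 mm over their backs; the gripper's body (76 mm by 85 mm) begins 54 mm behind the grasp point. The pads swing forward as they close: fully open they stand 13 mm farther back than shut.
Start: joints at [-1.306, 0.536, -0.004, 1.538, 0.003, 1.067, -0.071], TCP at [0.211, 0.615, 0.256] pointing down, gripper open.
Joint ranges: [-2.7, 2.7], [-0.37, 2.16], [-1.27, 1.26], [0.24, 2.4], [-1.31, 4.45], [0.19, 1.91], [-2.76, 2.76]. Speed limits (rad/s): [2.39, 2.39, 3.14, 3.14, 3.14, 3.14, 3.14].

## Interface

Orientations are given as a 3x3 rotation matrix whose columns are the frame's x, y, z axes.
In Python, from plant import arm, imaging gives the robot as it stands. The module is installed in compiled form; this text tells all that it offers.
- The arm moves only by the shell command python3 -m pendant 'ROWS'. ROWS is JSON, a list of rows, each an object with "angular": the turn, a rotation vector about the world's x, y, z in degrees, a list of three; "linear": the shift along the world's x, y, z in m, a list of three; "hand": the gripper command: -1 is fully open, 1 is shut, values between are in proportion. A call has 1 to 20 rows; each row shifts and turns the commanded pose from where the row before left it; what a row does not reach is not made up. A row lasts 1/8 s, in which the tool goes at most 62.5 mm and 10.7 degrees, less where a joint would pass 70% of its speed; a pose out of reach is approached as far as the arm can. A call with a gripper value outside its range is refused whole. The fingers move at their own pace and stop on an object; the grip force is fixed at half the most. Time passes only in rows, so rows that do not move let the fingers close. It gives the time, the measured TCP pose, the force and the opening at its end, in the units of the state.
- arm.state(): the state, without advancing time (a new reading comes with each control period).
- imaging.capture(name): name is "side" or "top" or "wrist"; returns the picture (420x560x3 uint8, red, green, blue); there is no depth.
- imaging.camera_info(name): a dict with "vfov" (degrees; the focal length in pixels is half the picture's height over the tangent of half this angle, whatever the lens; pixels are square), "cx", "cy" (the principal point, pixels), "k1" (the pictures are not rectified: a ray, as slopes to the right and down, at radius r is drawn at 1 + k1 r^2 times it, then the intrinsics apply), "world_from_camera" (4x4, takes a point from camera to world coordinates). Camera axes: x right, y up, looking along -z (the intrinsics and any distortion apply to the point x, -y, -z); pixel columns grow to the right and rows downward; lengths in m; the calibration is good to about 2 mm. A picture is of the moment at which its call begins: read the wrist's pose just before it. camera_info takes no time and is no camera call; for the wrist camera it gives the pose at the moment of the call.
- arm.finish_job(): hands the job in, once; it reports no verdict.
The state is a dict: "t": time; "joint_positions": joint angles; "joint_velocities": joint speeds; "joint_torque": joint torques, N m; "eef_pos": TCP position; "ee_rot": TCP orientation; "force": force on the tool from outside, world axes, zero at the start; "wrist_torque": the same for the moment, N m; "opening": finger opening in m.
Only numpy, scipy, OpenCV 4.12 (cv2) and the standard library are available. Lean on these libraries where they do the work, as an engineer would, in place of code of your own. Each camera call takes 0.05 s, during which the arm holds its last target.

## Working session

There is one attempt and no reset: what is moved stays moved. The work goes in short steps, Python scripts to look and compute and a shell command to move; the robot and the scene stay as the last step left them, time stands still between calls to the robot, and variables do not carry over. Pictures are saved under pics/ and viewed, and the job is handed in when it is done.

```bash
mkdir -p pics; python3 - <<'E'
from plant import arm, imaging
import cv2
s=arm.state(); print(s['t'],s['eef_pos'],s['ee_rot'],s['opening'],s['force'])
for n in ('side','top'):
    im=imaging.capture(n); cv2.imwrite(f'pics/{n}0.png',im[:,:,::-1]); print(n,imaging.camera_info(n))
E
```

```text
0.0 [0.21091864 0.6142139  0.25540318] [[-9.45817147e-01  3.24699428e-01 -4.53931767e-04]
 [ 3.24699725e-01  9.45815669e-01 -1.67579538e-03]
 [-1.14794025e-04 -1.73238753e-03 -9.99998493e-01]] 0.08564374294467648 [ 0.31000049 -0.59008269  0.32753922]
side {'vfov': 49.743585372254095, 'cx': 278.1208614693631, 'cy': 211.21123930740657, 'k1': -0.10345173666675415, 'world_from_camera': array([[ 0.91090139,  0.26603996, -0.31540673,  0.0935873 ],
       [-0.41226284,  0.55481066, -0.72265101, -0.92750905],
       [-0.01726303,  0.78829428,  0.61505619,  0.83228172],
       [ 0.        ,  0.        ,  0.        ,  1.        ]])}
top {'vfov': 54.46905587871201, 'cx': 276.5706913704285, 'cy': 206.23421908454287, 'k1': -0.10259735018173334, 'world_from_camera': array([[-0.0217622 ,  0.99365522, -0.11034357,  0.42834091],
       [-0.99972821, -0.02070541,  0.01071423,  0.0240119 ],
       [ 0.00836154,  0.11054674,  0.99383575,  0.91833248],
       [ 0.        ,  0.        ,  0.        ,  1.        ]])}
```

View pics/top0.png

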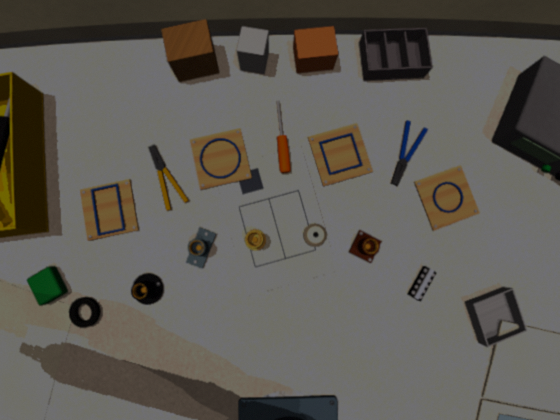

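View pics/side0.png

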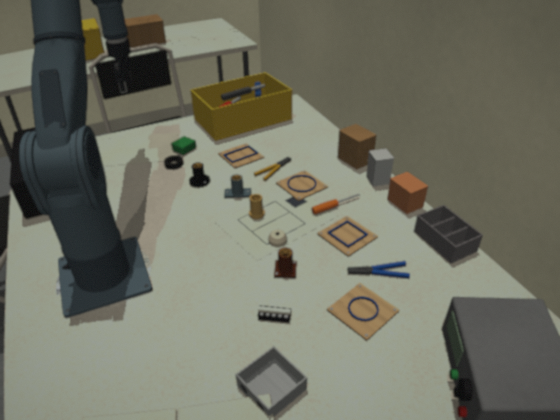

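```bash
cat > h.py <<'E'
import numpy as np, cv2
from plant import arm, imaging
def KD(info):
    f=210/np.tan(np.radians(info['vfov']/2))
    return np.array([[f,0,info['cx']],[0,f,info['cy']],[0,0,1.]]), np.array([info['k1'],0,0,0.])
def p2w(info,uv,z):
    K,D=KD(info); T=info['world_from_camera']
    n=cv2.undistortPoints(np.array(uv,float).reshape(-1,1,2),K,D).reshape(-1,2)
    d=np.c_[n[:,0],-n[:,1],-np.ones(len(n))]@T[:3,:3].T
    o=T[:3,3]; s=(z-o[2])/d[:,2]
    return o+s[:,None]*d
def w2p(info,P):
    K,D=KD(info); T=np.linalg.inv(info['world_from_camera'])
    c=np.atleast_2d(P)@T[:3,:3].T+T[:3,3]
    c=c*[1,-1,-1]
    return cv2.projectPoints(c.reshape(-1,1,3),np.zeros(3),np.zeros(3),K,D)[0].reshape(-1,2)
E
python3 - <<'E'
import cv2
im=cv2.imread('pics/top0.png')
a=im[125:320,75:285]; b=im[125:320,285:495]
for n,c in(('a',a),('b',b)): cv2.imwrite(f'pics/top0{n}.png',cv2.convertScaleAbs(cv2.resize(c,None,fx=3,fy=3,interpolation=cv2.INTER_CUBIC),alpha=1.7))
E
```

```text
(no output)
```

View pics/top0a.png

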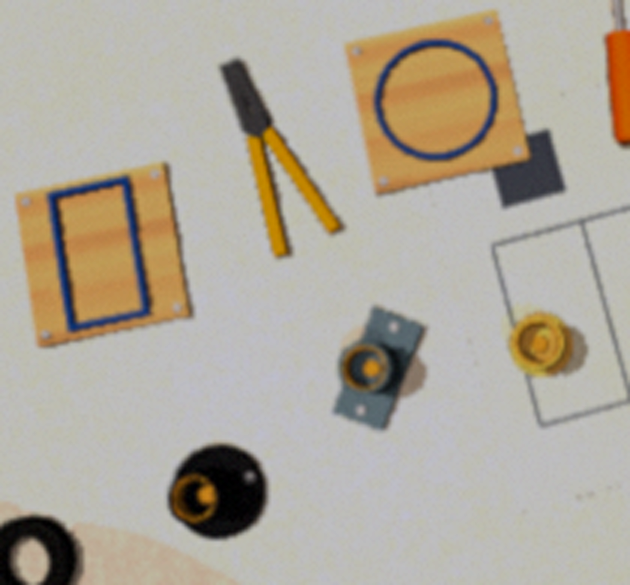

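View pics/top0b.png

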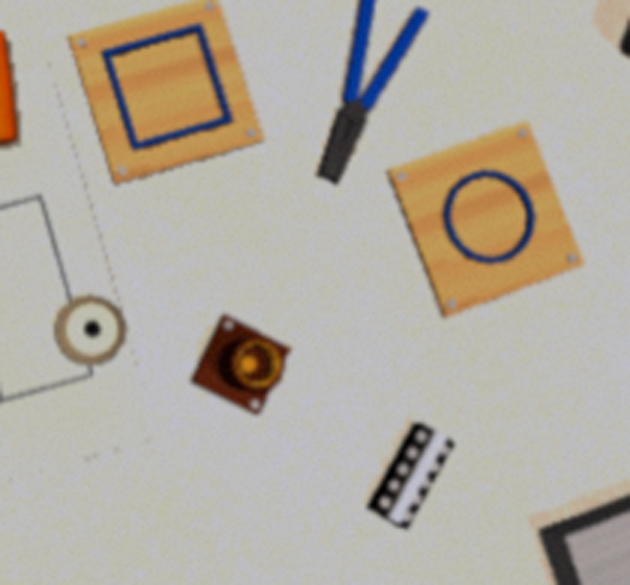

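```bash
cat > m.py <<'E'
from h import *
I=imaging.camera_info('top')
def W(off,pts,z):
    p=(np.array(pts,float).reshape(-1,2)+.5)/3-.5+np.array([off,125]); return p2w(I,p,z)
def quad(n,off,pts,z):
    w=W(off,pts,z); s=np.linalg.norm(np.roll(w,-1,0)-w,axis=1)
    e=[np.degrees(np.arctan2(*(v[[1,0]]))) for v in (w[1]-w[0],w[2]-w[3],w[1]-w[2],w[0]-w[3])]
    print(n,'c',w.mean(0).round(4),'sides',s.round(3),'ang',np.round(e,1))
def pt(n,off,p,z): print(n,W(off,p,z)[0].round(4))
A,B=75,285
quad('ob board',A,[(16,195),(166,163),(191,317),(39,347)],.006)
quad('ob rim',A,[(48,194),(130,176),(150,314),(68,331)],.012)
quad('LR board',A,[(346,44),(495,12),(528,158),(378,194)],.006); pt('LR rim',A,(436,100),.012)
quad('sq board',B,[(68,38),(220,-1),(263,141),(116,184)],.006)
quad('sq rim',B,[(103,51),(202,24),(232,121),(134,149)],.012)
quad('SR board',B,[(387,172),(527,122),(582,265),(445,316)],.006); pt('SR rim',B,(489,217),.012)
quad('ob base',A,[(375,306),(427,327),(383,431),(333,411)],.01); pt('ob mouth',A,(366,367),.064)
pt('LR base',A,(219,491),.01); pt('LR mouth',A,(194,498),.064)
pt('SR mouth',A,(540,343),.064)
quad('sq base',B,[(222,315),(290,348),(258,413),(191,380)],.01); pt('sq mouth',B,(257,362),.064)
pt('rose',B,(91,329),.02)
quad('block',B,[(414,422),(455,442),(406,528),(368,508)],.02)
E
python3 m.py
```

```text
ob board c [0.5298 0.3971 0.006 ] sides [0.12  0.12  0.12  0.119] ang [-79.5 -80.   10.3  10.6]
ob rim c [0.5304 0.3975 0.012 ] sides [0.065 0.107 0.064 0.106] ang [-79.2 -79.5   9.6  10.1]
LR board c [0.6422 0.1406 0.006 ] sides [0.117 0.117 0.116 0.12 ] ang [-78.9 -77.6  11.8  12.1]
LR rim [0.6418 0.1402 0.012 ]
sq board c [ 0.6458 -0.1348  0.006 ] sides [0.123 0.116 0.118 0.119] ang [-76.1 -74.7  13.8  16. ]
sq rim c [ 0.6474 -0.1345  0.012 ] sides [0.08  0.079 0.078 0.079] ang [-75.3 -75.   14.3  15.2]
SR board c [ 0.542  -0.3786  0.006 ] sides [0.121 0.118 0.118 0.118] ang [-71.9 -72.1  17.7  19.2]
SR rim [ 0.5421 -0.3783  0.012 ]
ob base c [0.4404 0.1838 0.01  ] sides [0.042 0.083 0.04  0.083] ang [-112.9 -112.4  -23.6  -22.3]
ob mouth [0.4409 0.1837 0.064 ]
LR base [0.352 0.304 0.01 ]
LR mouth [0.3519 0.3051 0.064 ]
SR mouth [0.4553 0.0621 0.064 ]
sq base c [ 0.4358 -0.1808  0.01  ] sides [0.057 0.054 0.056 0.054] ang [-117.2 -117.6  -28.9  -27.8]
sq mouth [ 0.4364 -0.1805  0.064 ]
rose [ 0.464 -0.069  0.02 ]
block c [ 0.3505 -0.3031  0.02  ] sides [0.034 0.074 0.032 0.072] ang [-117.3 -119.2  -33.2  -31.5]
```

```bash
python3 -m pendant '[{"angular":[0,0,0],"linear":[0.014,-0.031,0],"hand":-1},{"angular":[0,0,0],"linear":[0.014,-0.031,0],"hand":-1},{"angular":[0,0,0],"linear":[0.014,-0.031,0],"hand":-1},{"angular":[0,0,0],"linear":[0.014,-0.031,0],"hand":-1},{"angular":[0,0,0],"linear":[0.014,-0.031,0],"hand":-1},{"angular":[0,0,0],"linear":[0.014,-0.031,0],"hand":-1},{"angular":[0,0,0],"linear":[0.014,-0.031,0],"hand":-1},{"angular":[0,0,0],"linear":[0.014,-0.031,0],"hand":-1},{"angular":[0,0,0],"linear":[0.014,-0.031,0],"hand":-1},{"angular":[0,0,0],"linear":[0.014,-0.031,0],"hand":-1},{"angular":[0,0,0],"linear":[0,0,-0.03],"hand":-1},{"angular":[0,0,0],"linear":[0,0,-0.03],"hand":-1},{"angular":[0,0,0],"linear":[0,0,0],"hand":-1},{"angular":[0,0,0],"linear":[0,0,0],"hand":-1}]'
python3 - <<'E'
from h import *
i=imaging.camera_info('wrist'); im=imaging.capture('wrist'); cv2.imwrite('pics/w1.png',im[:,:,::-1])
print(w2p(i,[[.352,.3045,.064],[.352,.304,.01]])); print(i['world_from_camera'])
E
```

```text
t: 1.85
eef_pos: [0.3514, 0.3051, 0.1971]
ee_rot: [[-0.946, 0.325, 0.001], [0.325, 0.946, 0.001], [-0.0, 0.001, -1.0]]
force: [-0.1, -0.1, 0.3]
opening: 0.0855
[[272.5762733  200.7121948 ]
 [272.45223901 183.4507069 ]]
[[ 0.3248648  -0.89728054 -0.29891553  0.27570115]
 [ 0.94575899  0.30877009  0.1009998   0.33268031]
 [ 0.00167102 -0.31551334  0.94891967  0.31483003]
 [ 0.          0.          0.          1.        ]]
```

View pics/w1.png

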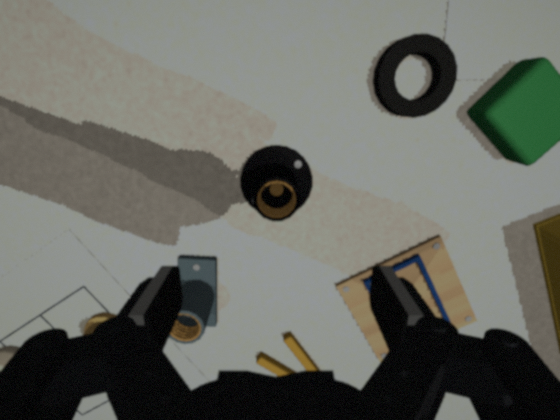

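```bash
python3 -m pendant '[{"angular":[0,0,0],"linear":[0,0,-0.03],"hand":-1},{"angular":[0,0,0],"linear":[0,0,-0.03],"hand":-1},{"angular":[0,0,0],"linear":[0,0,-0.03],"hand":-1},{"angular":[0,0,0],"linear":[0,0,-0.03],"hand":-1},{"angular":[0,0,0],"linear":[0,0,-0.015],"hand":-1},{"angular":[0,0,0],"linear":[0,0,-0.014],"hand":-1},{"angular":[0,0,0],"linear":[0,0,0],"hand":-1},{"angular":[0,0,0],"linear":[0,0,0],"hand":1},{"angular":[0,0,0],"linear":[0,0,0],"hand":1},{"angular":[0,0,0],"linear":[0,0,0],"hand":1},{"angular":[0,0,0],"linear":[0,0,0],"hand":1},{"angular":[0,0,0],"linear":[0,0,0],"hand":1},{"angular":[0,0,0],"linear":[0,0,0],"hand":1},{"angular":[0,0,0],"linear":[0,0,0],"hand":1}]'
```

```text
t: 3.65
eef_pos: [0.3514, 0.305, 0.048]
ee_rot: [[-0.946, 0.325, 0.001], [0.325, 0.946, 0.001], [-0.0, 0.001, -1.0]]
force: [-1.2, -0.9, 7.5]
opening: 0.036
```

```bash
python3 -m pendant '[{"angular":[0,0,0],"linear":[0,0,0.02],"hand":1},{"angular":[0,0,0],"linear":[0,0,0.03],"hand":1},{"angular":[0,0,0],"linear":[0,0,0.03],"hand":1},{"angular":[0,0,0],"linear":[0,0,0.03],"hand":1},{"angular":[0,0,0],"linear":[0.029,-0.0165,0],"hand":1},{"angular":[0,0,0],"linear":[0.029,-0.0165,0],"hand":1},{"angular":[0,0,0],"linear":[0.029,-0.0165,0],"hand":1},{"angular":[0,0,0],"linear":[0.029,-0.0165,0],"hand":1},{"angular":[0,0,0],"linear":[0.029,-0.0165,0],"hand":1},{"angular":[0,0,0],"linear":[0.029,-0.0165,0],"hand":1},{"angular":[0,0,0],"linear":[0.029,-0.0165,0],"hand":1},{"angular":[0,0,0],"linear":[0.029,-0.0165,0],"hand":1},{"angular":[0,0,0],"linear":[0.029,-0.0165,0],"hand":1},{"angular":[0,0,0],"linear":[0.029,-0.0165,0],"hand":1},{"angular":[0,0,0],"linear":[0,0,0],"hand":1},{"angular":[0,0,0],"linear":[0,0,0],"hand":1}]'
python3 - <<'E'
from h import *
i=imaging.camera_info('wrist'); im=imaging.capture('wrist'); cv2.imwrite('pics/w2.png',im[:,:,::-1])
print(w2p(i,[[.642,.1405,.012],[.642,.1405,.064+.11]]))
im=imaging.capture('side'); cv2.imwrite('pics/s2.png',im[:,:,::-1])
E
```

```text
t: 5.65
eef_pos: [0.6401, 0.1403, 0.1569]
ee_rot: [[-0.946, 0.324, -0.001], [0.324, 0.946, 0.0], [0.001, -0.0, -1.0]]
force: [0.3, 0.1, -0.9]
opening: 0.036
[[274.23866312 197.68088796]
 [273.12737202 328.17134551]]
```

View pics/w2.png

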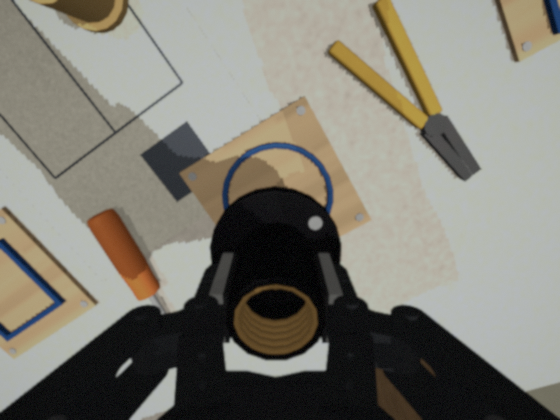

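View pics/s2.png

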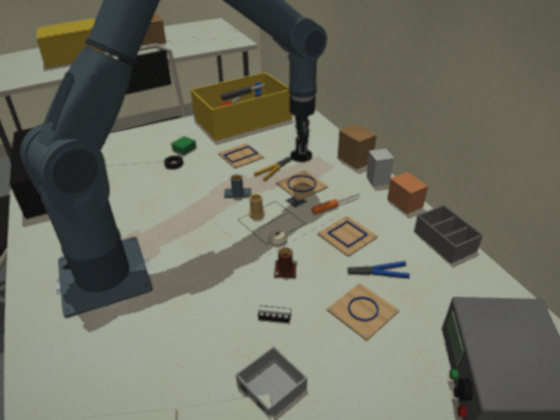

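```bash
python3 -m pendant '[{"angular":[0,0,0],"linear":[0.002,0.0005,-0.02],"hand":1},{"angular":[0,0,0],"linear":[0,0,-0.03],"hand":1},{"angular":[0,0,0],"linear":[0,0,-0.02],"hand":1},{"angular":[0,0,0],"linear":[0,0,-0.015],"hand":1},{"angular":[0,0,0],"linear":[0,0,-0.01],"hand":1},{"angular":[0,0,0],"linear":[0,0,-0.007],"hand":1},{"angular":[0,0,0],"linear":[0,0,0],"hand":1},{"angular":[0,0,0],"linear":[0,0,0],"hand":1}]'
```

```text
t: 6.75
eef_pos: [0.6436, 0.1403, 0.0559]
ee_rot: [[-0.946, 0.325, 0.001], [0.325, 0.946, 0.0], [-0.001, 0.001, -1.0]]
force: [0.7, 0.8, -0.7]
opening: 0.036
```

```bash
python3 -m pendant '[{"angular":[0,0,0],"linear":[-0.001,0,-0.0015],"hand":1},{"angular":[0,0,0],"linear":[0,0,0],"hand":1},{"angular":[0,0,0],"linear":[0,0,0],"hand":0.5},{"angular":[0,0,0],"linear":[0,0,0],"hand":-1},{"angular":[0,0,0],"linear":[0,0,0],"hand":-1},{"angular":[0,0,0],"linear":[0,0,0],"hand":-1},{"angular":[0,0,0],"linear":[0,0,0],"hand":-1},{"angular":[0,0,0],"linear":[0,0,0],"hand":-1},{"angular":[0,0,0],"linear":[0,0,0.03],"hand":-1},{"angular":[0,0,0],"linear":[0,0,0.04],"hand":-1},{"angular":[0,0,0],"linear":[0,0,0.04],"hand":-1},{"angular":[0,0,0],"linear":[0,0,0.03],"hand":-1},{"angular":[0,0,0],"linear":[0,0,0],"hand":-1}]'
python3 - <<'E'
from h import *
i=imaging.camera_info('wrist'); im=imaging.capture('wrist'); cv2.imwrite('pics/w3.png',im[:,:,::-1])
E
```

```text
t: 8.38
eef_pos: [0.6438, 0.1406, 0.1967]
ee_rot: [[-0.946, 0.325, 0.005], [0.325, 0.946, 0.001], [-0.004, 0.003, -1.0]]
force: [0.6, 0.3, 0.1]
opening: 0.0853
```

View pics/w3.png

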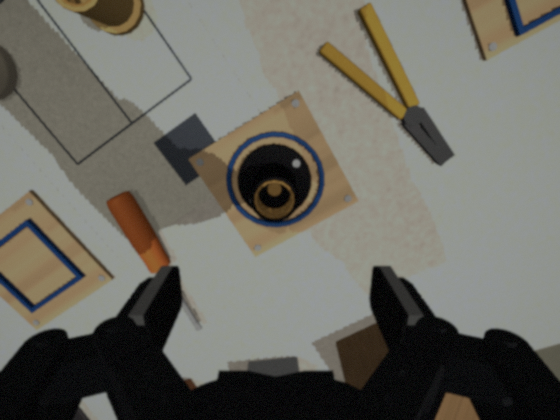

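```bash
python3 -m pendant '[{"angular":[0,0,-3.3],"linear":[-0.0203,0.0043,0],"hand":-1},{"angular":[0,0,-3.3],"linear":[-0.0203,0.0043,0],"hand":-1},{"angular":[0,0,-3.3],"linear":[-0.0203,0.0043,0],"hand":-1},{"angular":[0,0,-3.3],"linear":[-0.0203,0.0043,0],"hand":-1},{"angular":[0,0,-3.3],"linear":[-0.0203,0.0043,0],"hand":-1},{"angular":[0,0,-3.3],"linear":[-0.0203,0.0043,0],"hand":-1},{"angular":[0,0,-3.3],"linear":[-0.0203,0.0043,0],"hand":-1},{"angular":[0,0,-3.3],"linear":[-0.0203,0.0043,0],"hand":-1},{"angular":[0,0,-3.3],"linear":[-0.0203,0.0043,0],"hand":-1},{"angular":[0,0,-3.3],"linear":[-0.0203,0.0043,0],"hand":-1},{"angular":[0,0,0],"linear":[0,0,0],"hand":-1},{"angular":[0,0,0],"linear":[0,0,0],"hand":-1}]'
python3 - <<'E'
from h import *
i=imaging.camera_info('wrist'); im=imaging.capture('wrist'); cv2.imwrite('pics/w4.png',im[:,:,::-1])
print(w2p(i,[[.4406,.184,.064],[.4406,.184,.01]]))
E
```

```text
t: 9.93
eef_pos: [0.4395, 0.183, 0.1934]
ee_rot: [[-0.617, 0.787, -0.0], [0.787, 0.617, -0.001], [-0.0, -0.0, -1.0]]
force: [0.4, -0.3, 0.6]
opening: 0.0854
[[275.20377924 202.43171327]
 [275.17527674 184.56807886]]
```

View pics/w4.png

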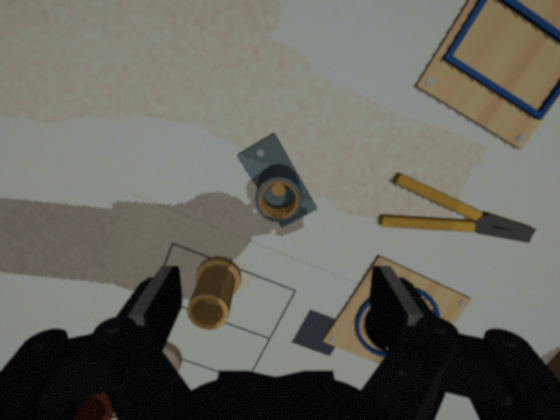

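```bash
python3 -m pendant '[{"angular":[0,0,0],"linear":[0.001,0.001,-0.03],"hand":-1},{"angular":[0,0,0],"linear":[0,0,-0.03],"hand":-1},{"angular":[0,0,0],"linear":[0,0,-0.03],"hand":-1},{"angular":[0,0,0],"linear":[0,0,-0.03],"hand":-1},{"angular":[0,0,0],"linear":[0,0,-0.015],"hand":-1},{"angular":[0,0,0],"linear":[0,0,-0.01],"hand":-1},{"angular":[0,0,0],"linear":[0,0,0],"hand":-1},{"angular":[0,0,0],"linear":[0,0,0],"hand":-1}]'

```

```text
t: 10.98
eef_pos: [0.4407, 0.1845, 0.0495]
ee_rot: [[-0.616, 0.788, 0.001], [0.788, 0.616, 0.001], [-0.0, 0.001, -1.0]]
force: [0.2, -0.3, -0.1]
opening: 0.0857
```

```bash
python3 -m pendant '[{"angular":[0,0,0],"linear":[0,0,-0.001],"hand":1},{"angular":[0,0,0],"linear":[0,0,0],"hand":1},{"angular":[0,0,0],"linear":[0,0,0],"hand":1},{"angular":[0,0,0],"linear":[0,0,0],"hand":1},{"angular":[0,0,0],"linear":[0,0,0],"hand":1},{"angular":[0,0,0],"linear":[0,0,0],"hand":1},{"angular":[0,0,0],"linear":[0,0,0],"hand":1},{"angular":[0,0,0],"linear":[0,0,0.02],"hand":1},{"angular":[0,0,0],"linear":[0,0,0.03],"hand":1},{"angular":[0,0,0],"linear":[0,0,0.03],"hand":1},{"angular":[0,0,0],"linear":[0,0,0.03],"hand":1}]'
python3 -m pendant '[{"angular":[0,0,3.28],"linear":[0.009,0.0213,0],"hand":1},{"angular":[0,0,3.28],"linear":[0.009,0.0213,0],"hand":1},{"angular":[0,0,3.28],"linear":[0.009,0.0213,0],"hand":1},{"angular":[0,0,3.28],"linear":[0.009,0.0213,0],"hand":1},{"angular":[0,0,3.28],"linear":[0.009,0.0213,0],"hand":1},{"angular":[0,0,3.28],"linear":[0.009,0.0213,0],"hand":1},{"angular":[0,0,3.28],"linear":[0.009,0.0213,0],"hand":1},{"angular":[0,0,3.28],"linear":[0.009,0.0213,0],"hand":1},{"angular":[0,0,3.28],"linear":[0.009,0.0213,0],"hand":1},{"angular":[0,0,3.28],"linear":[0.009,0.0213,0],"hand":1},{"angular":[0,0,0],"linear":[0,0,0],"hand":1},{"angular":[0,0,0],"linear":[0,0,0],"hand":1}]'
python3 - <<'E'
from h import *
i=imaging.camera_info('wrist'); im=imaging.capture('wrist'); cv2.imwrite('pics/w5.png',im[:,:,::-1])
E
```

```text
t: 12.35
eef_pos: [0.4398, 0.1841, 0.1587]
ee_rot: [[-0.616, 0.787, -0.0], [0.787, 0.616, -0.0], [0.0, -0.0, -1.0]]
force: [-0.2, 0.3, -1.1]
opening: 0.0372
t: 13.85
eef_pos: [0.5298, 0.396, 0.1574]
ee_rot: [[-0.944, 0.329, -0.001], [0.329, 0.944, -0.001], [0.0, -0.002, -1.0]]
force: [0.1, 0.3, -1.2]
opening: 0.0372
```

View pics/w5.png

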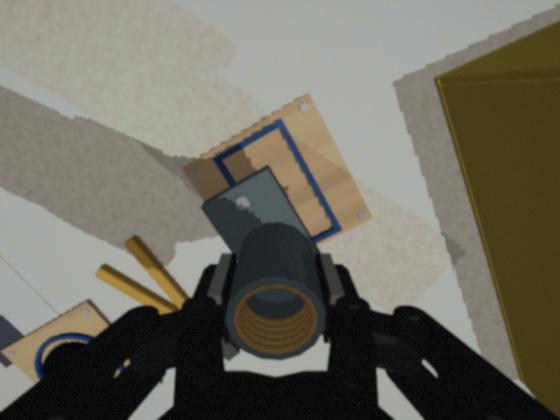

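```bash
python3 -m pendant '[{"angular":[0,0,0],"linear":[0.0005,0.001,-0.02],"hand":1},{"angular":[0,0,0],"linear":[0,0,-0.03],"hand":1},{"angular":[0,0,0],"linear":[0,0,-0.02],"hand":1},{"angular":[0,0,0],"linear":[0,0,-0.015],"hand":1},{"angular":[0,0,0],"linear":[0,0,-0.01],"hand":1},{"angular":[0,0,0],"linear":[0,0,-0.005],"hand":1},{"angular":[0,0,0],"linear":[0,0,0],"hand":1},{"angular":[0,0,0],"linear":[0,0,0],"hand":1}]'
```

```text
t: 14.9
eef_pos: [0.531, 0.3986, 0.0585]
ee_rot: [[-0.945, 0.328, 0.001], [0.328, 0.945, 0.001], [-0.001, 0.001, -1.0]]
force: [-0.0, -0.2, -0.6]
opening: 0.0377
```

```bash
python3 -m pendant '[{"angular":[0,0,0],"linear":[-0.0005,-0.001,-0.0037],"hand":1},{"angular":[0,0,0],"linear":[0,0,0],"hand":1},{"angular":[0,0,0],"linear":[0,0,0],"hand":0.5},{"angular":[0,0,0],"linear":[0,0,0],"hand":-1},{"angular":[0,0,0],"linear":[0,0,0],"hand":-1},{"angular":[0,0,0],"linear":[0,0,0],"hand":-1},{"angular":[0,0,0],"linear":[0,0,0],"hand":-1},{"angular":[0,0,0],"linear":[0,0,0],"hand":-1},{"angular":[0,0,0],"linear":[0,0,0.03],"hand":-1},{"angular":[0,0,0],"linear":[0,0,0.04],"hand":-1},{"angular":[0,0,0],"linear":[0,0,0.04],"hand":-1},{"angular":[0,0,0],"linear":[0,0,0.03],"hand":-1},{"angular":[0,0,0],"linear":[0,0,0],"hand":-1}]'
python3 - <<'E'
from h import *
i=imaging.camera_info('wrist'); im=imaging.capture('wrist'); cv2.imwrite('pics/w6.png',im[:,:,::-1])
E
```

```text
t: 16.52
eef_pos: [0.5315, 0.3983, 0.197]
ee_rot: [[-0.945, 0.328, 0.004], [0.328, 0.945, 0.003], [-0.003, 0.005, -1.0]]
force: [0.3, 0.4, -0.1]
opening: 0.0855
```

View pics/w6.png

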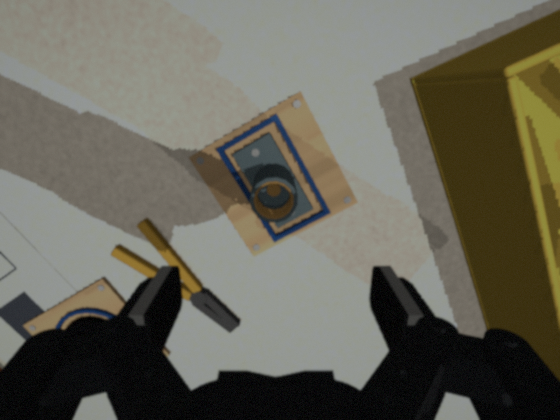

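```bash
python3 -m pendant '[{"angular":[0,0,-3],"linear":[-0.0064,-0.028,0],"hand":-1},{"angular":[0,0,-3],"linear":[-0.0064,-0.028,0],"hand":-1},{"angular":[0,0,-3],"linear":[-0.0064,-0.028,0],"hand":-1},{"angular":[0,0,-3],"linear":[-0.0064,-0.028,0],"hand":-1},{"angular":[0,0,-3],"linear":[-0.0064,-0.028,0],"hand":-1},{"angular":[0,0,-3],"linear":[-0.0064,-0.028,0],"hand":-1},{"angular":[0,0,-3],"linear":[-0.0064,-0.028,0],"hand":-1},{"angular":[0,0,-3],"linear":[-0.0064,-0.028,0],"hand":-1},{"angular":[0,0,-3],"linear":[-0.0064,-0.028,0],"hand":-1},{"angular":[0,0,-3],"linear":[-0.0064,-0.028,0],"hand":-1},{"angular":[0,0,-3],"linear":[-0.0064,-0.028,0],"hand":-1},{"angular":[0,0,-3],"linear":[-0.0064,-0.028,0],"hand":-1},{"angular":[0,0,0],"linear":[0,0,0],"hand":-1},{"angular":[0,0,0],"linear":[0,0,0],"hand":-1}]'
python3 - <<'E'
from h import *
i=imaging.camera_info('wrist'); im=imaging.capture('wrist'); cv2.imwrite('pics/w7.png',im[:,:,::-1])
print(w2p(i,[[.4553,.0621,.064]]))
E
```

```text
t: 18.32
eef_pos: [0.4535, 0.0614, 0.1942]
ee_rot: [[-0.571, 0.821, 0.0], [0.821, 0.571, 0.0], [0.0, 0.001, -1.0]]
force: [0.1, 1.1, -0.6]
opening: 0.0852
[[275.55091634 202.89564293]]
```

View pics/w7.png

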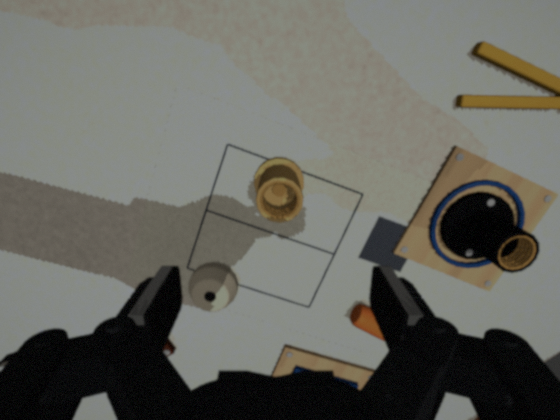

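```bash
python3 -m pendant '[{"angular":[0,0,0],"linear":[0.001,0.0,-0.03],"hand":-1},{"angular":[0,0,0],"linear":[0,0,-0.03],"hand":-1},{"angular":[0,0,0],"linear":[0,0,-0.03],"hand":-1},{"angular":[0,0,0],"linear":[0,0,-0.03],"hand":-1},{"angular":[0,0,0],"linear":[0,0,-0.015],"hand":-1},{"angular":[0,0,0],"linear":[0,0,-0.01],"hand":-1},{"angular":[0,0,0],"linear":[0,0,0],"hand":-1},{"angular":[0,0,0],"linear":[0,0,0],"hand":-1}]'

```

```text
t: 19.38
eef_pos: [0.4549, 0.0614, 0.0498]
ee_rot: [[-0.571, 0.821, 0.001], [0.821, 0.571, 0.0], [-0.0, 0.001, -1.0]]
force: [0.1, 0.2, 0.1]
opening: 0.0854
```

```bash
python3 -m pendant '[{"angular":[0,0,0],"linear":[0,0,-0.001],"hand":1},{"angular":[0,0,0],"linear":[0,0,0],"hand":1},{"angular":[0,0,0],"linear":[0,0,0],"hand":1},{"angular":[0,0,0],"linear":[0,0,0],"hand":1},{"angular":[0,0,0],"linear":[0,0,0],"hand":1},{"angular":[0,0,0],"linear":[0,0,0],"hand":1},{"angular":[0,0,0],"linear":[0,0,0],"hand":1},{"angular":[0,0,0],"linear":[0,0,0.02],"hand":1},{"angular":[0,0,0],"linear":[0,0,0.03],"hand":1},{"angular":[0,0,0],"linear":[0,0,0.03],"hand":1},{"angular":[0,0,0],"linear":[0,0,0.03],"hand":1}]'
python3 -m pendant '[{"angular":[0,0,-3],"linear":[0.0062,-0.0314,0],"hand":1},{"angular":[0,0,-3],"linear":[0.0062,-0.0314,0],"hand":1},{"angular":[0,0,-3],"linear":[0.0062,-0.0314,0],"hand":1},{"angular":[0,0,-3],"linear":[0.0062,-0.0314,0],"hand":1},{"angular":[0,0,-3],"linear":[0.0062,-0.0314,0],"hand":1},{"angular":[0,0,-3],"linear":[0.0062,-0.0314,0],"hand":1},{"angular":[0,0,-3],"linear":[0.0062,-0.0314,0],"hand":1},{"angular":[0,0,-3],"linear":[0.0062,-0.0314,0],"hand":1},{"angular":[0,0,-3],"linear":[0.0062,-0.0314,0],"hand":1},{"angular":[0,0,-3],"linear":[0.0062,-0.0314,0],"hand":1},{"angular":[0,0,-3],"linear":[0.0062,-0.0314,0],"hand":1},{"angular":[0,0,-3],"linear":[0.0062,-0.0314,0],"hand":1},{"angular":[0,0,-3],"linear":[0.0062,-0.0314,0],"hand":1},{"angular":[0,0,-3],"linear":[0.0062,-0.0314,0],"hand":1},{"angular":[0,0,0],"linear":[0,0,0],"hand":1},{"angular":[0,0,0],"linear":[0,0,0],"hand":1}]'
python3 - <<'E'
from h import *
i=imaging.camera_info('wrist'); im=imaging.capture('wrist'); cv2.imwrite('pics/w8.png',im[:,:,::-1])
E
```

```text
t: 20.75
eef_pos: [0.4539, 0.0612, 0.1589]
ee_rot: [[-0.571, 0.821, -0.001], [0.821, 0.571, -0.0], [0.0, -0.001, -1.0]]
force: [1.3, 0.0, -2.6]
opening: 0.0368
t: 22.75
eef_pos: [0.5408, -0.3773, 0.1575]
ee_rot: [[0.124, 0.992, -0.001], [0.992, -0.124, 0.001], [0.001, -0.001, -1.0]]
force: [0.8, -0.1, -0.8]
opening: 0.0373
```

View pics/w8.png

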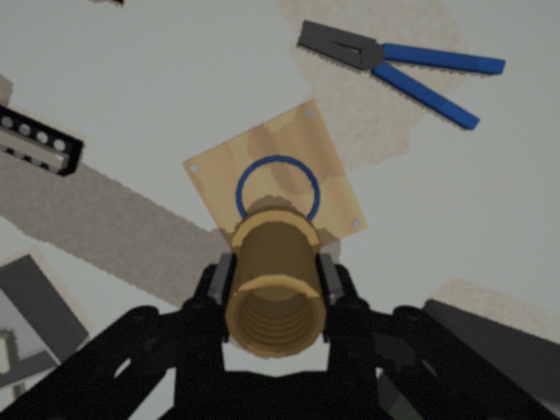

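```bash
python3 -m pendant '[{"angular":[0,0,0],"linear":[0,0,-0.02],"hand":1},{"angular":[0,0,0],"linear":[0,0,-0.03],"hand":1},{"angular":[0,0,0],"linear":[0,0,-0.02],"hand":1},{"angular":[0,0,0],"linear":[0,0,-0.015],"hand":1},{"angular":[0,0,0],"linear":[0,0,-0.01],"hand":1},{"angular":[0,0,0],"linear":[0,0,-0.006],"hand":1},{"angular":[0,0,0],"linear":[0,0,0],"hand":1},{"angular":[0,0,0],"linear":[0,0,0],"hand":1}]'
```

```text
t: 23.8
eef_pos: [0.5415, -0.3787, 0.0577]
ee_rot: [[0.125, 0.992, 0.001], [0.992, -0.125, -0.001], [-0.001, 0.001, -1.0]]
force: [0.4, -0.3, -1.9]
opening: 0.0368
```

```bash
python3 -m pendant '[{"angular":[0,0,0],"linear":[0,0,-0.003],"hand":1},{"angular":[0,0,0],"linear":[0,0,0],"hand":1},{"angular":[0,0,0],"linear":[0,0,0],"hand":0.5},{"angular":[0,0,0],"linear":[0,0,0],"hand":-1},{"angular":[0,0,0],"linear":[0,0,0],"hand":-1},{"angular":[0,0,0],"linear":[0,0,0],"hand":-1},{"angular":[0,0,0],"linear":[0,0,0],"hand":-1},{"angular":[0,0,0],"linear":[0,0,0],"hand":-1},{"angular":[0,0,0],"linear":[0,0,0.03],"hand":-1},{"angular":[0,0,0],"linear":[0,0,0.04],"hand":-1},{"angular":[0,0,0],"linear":[0,0,0.04],"hand":-1},{"angular":[0,0,0],"linear":[0,0,0.03],"hand":-1},{"angular":[0,0,0],"linear":[0,0,0],"hand":-1}]'
python3 - <<'E'
from h import *
i=imaging.camera_info('wrist'); im=imaging.capture('wrist'); cv2.imwrite('pics/w9.png',im[:,:,::-1])
E
```

```text
t: 25.42
eef_pos: [0.5423, -0.3795, 0.1969]
ee_rot: [[0.125, 0.992, 0.004], [0.992, -0.125, -0.003], [-0.002, 0.005, -1.0]]
force: [-0.6, -0.1, 0.3]
opening: 0.0852
```

View pics/w9.png

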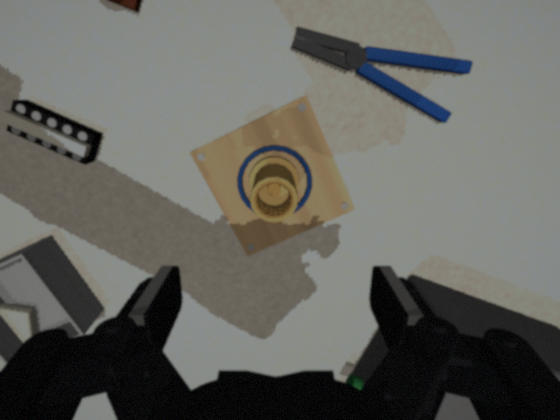

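```bash
python3 -m pendant '[{"angular":[0,0,-2.2],"linear":[-0.0106,0.0199,0],"hand":-1},{"angular":[0,0,-2.2],"linear":[-0.0106,0.0199,0],"hand":-1},{"angular":[0,0,-2.2],"linear":[-0.0106,0.0199,0],"hand":-1},{"angular":[0,0,-2.2],"linear":[-0.0106,0.0199,0],"hand":-1},{"angular":[0,0,-2.2],"linear":[-0.0106,0.0199,0],"hand":-1},{"angular":[0,0,-2.2],"linear":[-0.0106,0.0199,0],"hand":-1},{"angular":[0,0,-2.2],"linear":[-0.0106,0.0199,0],"hand":-1},{"angular":[0,0,-2.2],"linear":[-0.0106,0.0199,0],"hand":-1},{"angular":[0,0,-2.2],"linear":[-0.0106,0.0199,0],"hand":-1},{"angular":[0,0,-2.2],"linear":[-0.0106,0.0199,0],"hand":-1},{"angular":[0,0,0],"linear":[0,0,0],"hand":-1},{"angular":[0,0,0],"linear":[0,0,0],"hand":-1}]'
python3 - <<'E'
from h import *
i=imaging.camera_info('wrist'); im=imaging.capture('wrist'); cv2.imwrite('pics/w10.png',im[:,:,::-1])
print(w2p(i,[[.436,-.1807,.064]]))
E
```

```text
t: 26.98
eef_pos: [0.4352, -0.1798, 0.1938]
ee_rot: [[0.487, 0.874, -0.0], [0.874, -0.487, -0.001], [-0.001, -0.0, -1.0]]
force: [0.4, 0.5, 0.4]
opening: 0.0854
[[276.70652633 204.37794884]]
```

View pics/w10.png

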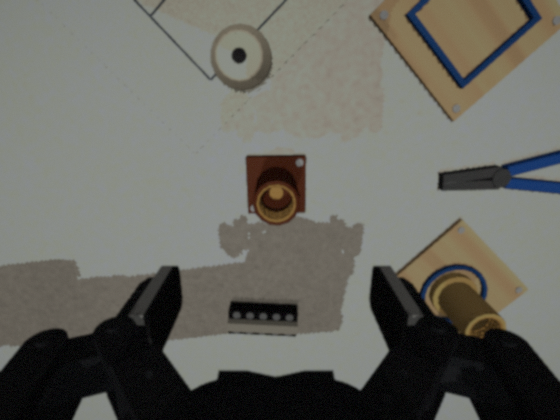

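```bash
python3 -m pendant '[{"angular":[0,0,0],"linear":[0,0,-0.03],"hand":-1},{"angular":[0,0,0],"linear":[0,0,-0.03],"hand":-1},{"angular":[0,0,0],"linear":[0,0,-0.03],"hand":-1},{"angular":[0,0,0],"linear":[0,0,-0.03],"hand":-1},{"angular":[0,0,0],"linear":[0,0,-0.015],"hand":-1},{"angular":[0,0,0],"linear":[0,0,-0.01],"hand":-1},{"angular":[0,0,0],"linear":[0,0,0],"hand":-1},{"angular":[0,0,0],"linear":[0,0,0],"hand":-1}]'

```

```text
t: 28.02
eef_pos: [0.4357, -0.1796, 0.0498]
ee_rot: [[0.487, 0.873, 0.001], [0.873, -0.487, -0.0], [0.0, 0.001, -1.0]]
force: [0.6, 0.1, -0.3]
opening: 0.0853
```

```bash
python3 -m pendant '[{"angular":[0,0,0],"linear":[0,-0.001,-0.001],"hand":-1},{"angular":[0,0,0],"linear":[0,0,0],"hand":1},{"angular":[0,0,0],"linear":[0,0,0],"hand":1},{"angular":[0,0,0],"linear":[0,0,0],"hand":1},{"angular":[0,0,0],"linear":[0,0,0],"hand":1},{"angular":[0,0,0],"linear":[0,0,0],"hand":1},{"angular":[0,0,0],"linear":[0,0,0],"hand":1},{"angular":[0,0,0],"linear":[0,0,0.02],"hand":1},{"angular":[0,0,0],"linear":[0,0,0.03],"hand":1},{"angular":[0,0,0],"linear":[0,0,0.03],"hand":1},{"angular":[0,0,0],"linear":[0,0,0.03],"hand":1}]'
python3 -m pendant '[{"angular":[0,0,3.62],"linear":[0.0176,0.0038,0],"hand":1},{"angular":[0,0,3.62],"linear":[0.0176,0.0038,0],"hand":1},{"angular":[0,0,3.62],"linear":[0.0176,0.0038,0],"hand":1},{"angular":[0,0,3.62],"linear":[0.0176,0.0038,0],"hand":1},{"angular":[0,0,3.62],"linear":[0.0176,0.0038,0],"hand":1},{"angular":[0,0,3.62],"linear":[0.0176,0.0038,0],"hand":1},{"angular":[0,0,3.62],"linear":[0.0176,0.0038,0],"hand":1},{"angular":[0,0,3.62],"linear":[0.0176,0.0038,0],"hand":1},{"angular":[0,0,3.62],"linear":[0.0176,0.0038,0],"hand":1},{"angular":[0,0,3.62],"linear":[0.0176,0.0038,0],"hand":1},{"angular":[0,0,3.62],"linear":[0.0176,0.0038,0],"hand":1},{"angular":[0,0,3.62],"linear":[0.0176,0.0038,0],"hand":1},{"angular":[0,0,0],"linear":[0,0,0],"hand":1},{"angular":[0,0,0],"linear":[0,0,0],"hand":1}]'
python3 - <<'E'
from h import *
i=imaging.camera_info('wrist'); im=imaging.capture('wrist'); cv2.imwrite('pics/w11.png',im[:,:,::-1])
E
```

```text
t: 29.4
eef_pos: [0.4347, -0.1801, 0.1588]
ee_rot: [[0.487, 0.873, -0.001], [0.873, -0.487, 0.0], [-0.0, -0.001, -1.0]]
force: [0.3, 0.1, -1.3]
opening: 0.0362
t: 31.15
eef_pos: [0.6453, -0.1347, 0.1568]
ee_rot: [[-0.246, 0.969, -0.002], [0.969, 0.246, 0.0], [0.001, -0.002, -1.0]]
force: [-0.7, -0.9, -2.8]
opening: 0.0358
```

View pics/w11.png

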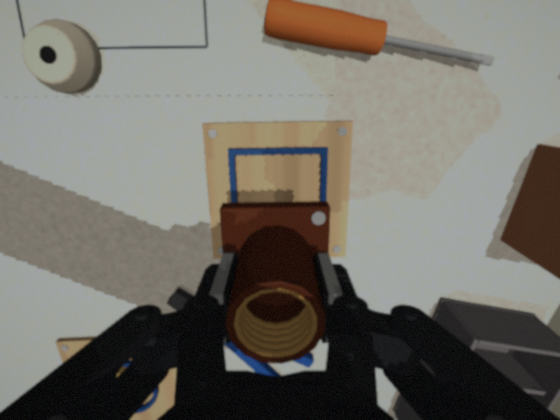

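Aligned with the square rim; descending.

```bash
python3 -m pendant '[{"angular":[0,0,0],"linear":[0.0005,0,-0.02],"hand":1},{"angular":[0,0,0],"linear":[0,0,-0.03],"hand":1},{"angular":[0,0,0],"linear":[0,0,-0.02],"hand":1},{"angular":[0,0,0],"linear":[0,0,-0.015],"hand":1},{"angular":[0,0,0],"linear":[0,0,-0.01],"hand":1},{"angular":[0,0,0],"linear":[0,0,-0.006],"hand":1},{"angular":[0,0,0],"linear":[0,0,0],"hand":1},{"angular":[0,0,0],"linear":[0,0,0],"hand":1}]'
```

```text
t: 32.2
eef_pos: [0.6473, -0.1349, 0.0578]
ee_rot: [[-0.247, 0.969, 0.001], [0.969, 0.247, -0.0], [-0.001, 0.001, -1.0]]
force: [-0.5, 0.3, -1.7]
opening: 0.0357
```

```bash
python3 -m pendant '[{"angular":[0,0,0],"linear":[0,0,-0.003],"hand":1},{"angular":[0,0,0],"linear":[0,0,0],"hand":1},{"angular":[0,0,0],"linear":[0,0,0],"hand":0.5},{"angular":[0,0,0],"linear":[0,0,0],"hand":-1},{"angular":[0,0,0],"linear":[0,0,0],"hand":-1},{"angular":[0,0,0],"linear":[0,0,0],"hand":-1},{"angular":[0,0,0],"linear":[0,0,0],"hand":-1},{"angular":[0,0,0],"linear":[0,0,0],"hand":-1},{"angular":[0,0,0],"linear":[0,0,0.03],"hand":-1},{"angular":[0,0,0],"linear":[0,0,0.04],"hand":-1},{"angular":[0,0,0],"linear":[0,0,0.04],"hand":-1},{"angular":[0,0,0],"linear":[0,0,0.03],"hand":-1},{"angular":[0,0,0],"linear":[0,0,0],"hand":-1}]'
python3 - <<'E'
from h import *
i=imaging.camera_info('wrist'); im=imaging.capture('wrist'); cv2.imwrite('pics/w12.png',im[:,:,::-1])
E
python3 -m pendant '[{"angular":[0,0,0],"linear":[-0.03,0,0.02],"hand":-1},{"angular":[0,0,0],"linear":[-0.03,0,0.02],"hand":-1},{"angular":[0,0,0],"linear":[-0.03,0,0.02],"hand":-1},{"angular":[0,0,0],"linear":[-0.03,0,0.02],"hand":-1},{"angular":[0,0,0],"linear":[-0.03,0,0],"hand":-1},{"angular":[0,0,0],"linear":[-0.03,0,0],"hand":-1},{"angular":[0,0,0],"linear":[-0.03,0,0],"hand":-1},{"angular":[0,0,0],"linear":[0,0,0],"hand":-1},{"angular":[0,0,0],"linear":[0,0,0],"hand":-1}]'
python3 - <<'E'
from h import *
for n in('top','side'):
    im=imaging.capture(n); cv2.imwrite(f'pics/{n}1.png',im[:,:,::-1])
im=cv2.imread('pics/top1.png')
for n,x in(('a',75),('b',285)): cv2.imwrite(f'pics/top1{n}.png',cv2.convertScaleAbs(cv2.resize(im[125:320,x:x+210],None,fx=3,fy=3,interpolation=cv2.INTER_CUBIC),alpha=1.7))
E
```

```text
t: 33.83
eef_pos: [0.6484, -0.1352, 0.1969]
ee_rot: [[-0.247, 0.969, 0.005], [0.969, 0.247, -0.001], [-0.002, 0.005, -1.0]]
force: [-0.0, -0.0, 0.5]
opening: 0.0851
t: 35.0
eef_pos: [0.4372, -0.1345, 0.2737]
ee_rot: [[-0.247, 0.969, -0.0], [0.969, 0.247, -0.0], [0.0, -0.0, -1.0]]
force: [0.4, 0.2, -0.8]
opening: 0.0852
```

View pics/w12.png

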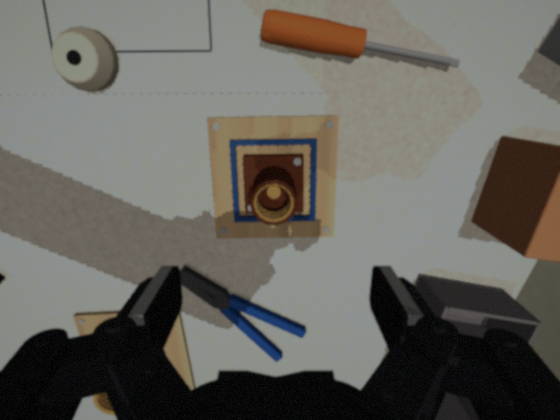

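View pics/top1a.png

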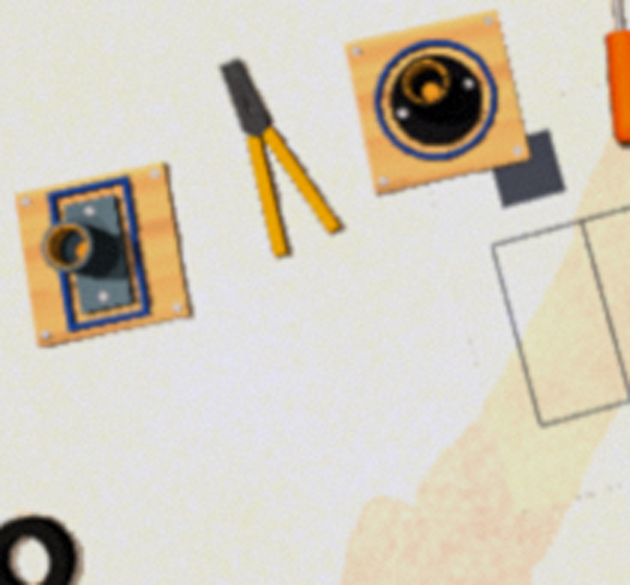

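View pics/top1b.png

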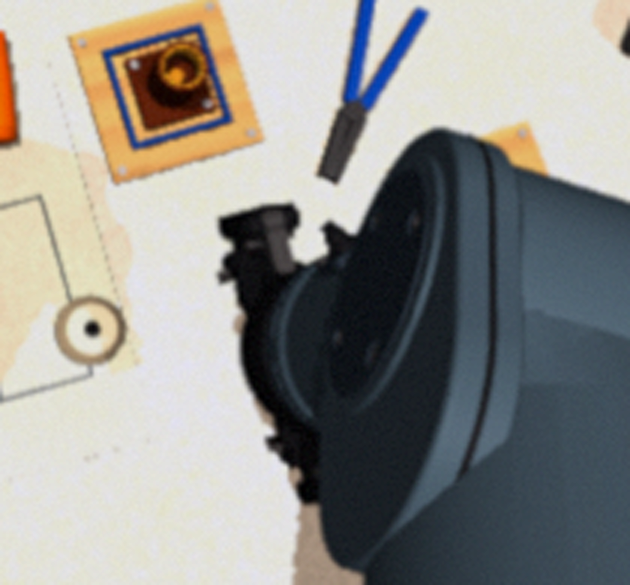

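View pics/side1.png

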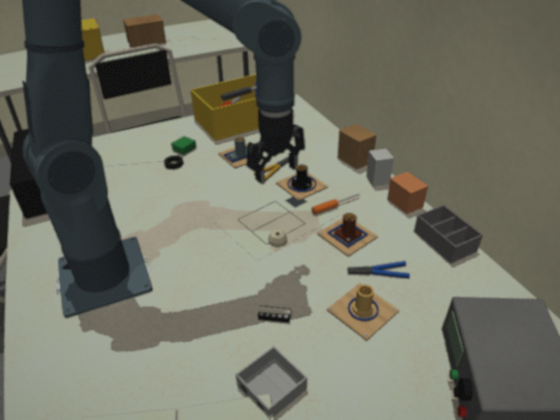

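```bash
cat >> m.py <<'E'
print('---')
pt('LR mouth',A,(426,81),.070); pt('OB mouth',A,(68,247),.070); pt('SQ mouth',B,(182,68),.070)
pt('LR base',A,(436,99),.016); quad('OB base',A,[(60,207),(117,194),(133,300),(82,312)],.016)
quad('SQ base',B,[(120,60),(195,40),(215,108),(140,131)],.016); pt('rose',B,(91,329),.02)
i=imaging.camera_info('side'); print(p2w(i,[(365,290)],.07), w2p(i,[[.542,-.3785,.07],[.542,-.3785,.012]]))
E
python3 m.py | sed -n '/---/,$p'; python3 - <<'E'
import cv2
im=cv2.imread('pics/side1.png')[220:350,210:410]
cv2.imwrite('pics/side1c.png',cv2.resize(im,None,fx=4,fy=4,interpolation=cv2.INTER_CUBIC))
E
```

```text
---
LR mouth [0.6421 0.1399 0.07  ]
OB mouth [0.5288 0.3962 0.07  ]
SQ mouth [ 0.6463 -0.135   0.07  ]
LR base [0.6416 0.1397 0.016 ]
OB base c [0.5302 0.3965 0.016 ] sides [0.045 0.082 0.04  0.082] ang [-78.7 -78.   10.   13.6]
SQ base c [ 0.6474 -0.1336  0.016 ] sides [0.06  0.055 0.06  0.057] ang [-75.7 -73.8  13.5  13.3]
rose [ 0.464 -0.069  0.02 ]
[[ 0.54175021 -0.37747467  0.07      ]] [[365.34289242 290.27197867]
 [362.67986816 307.16372858]]
```

View pics/side1c.png

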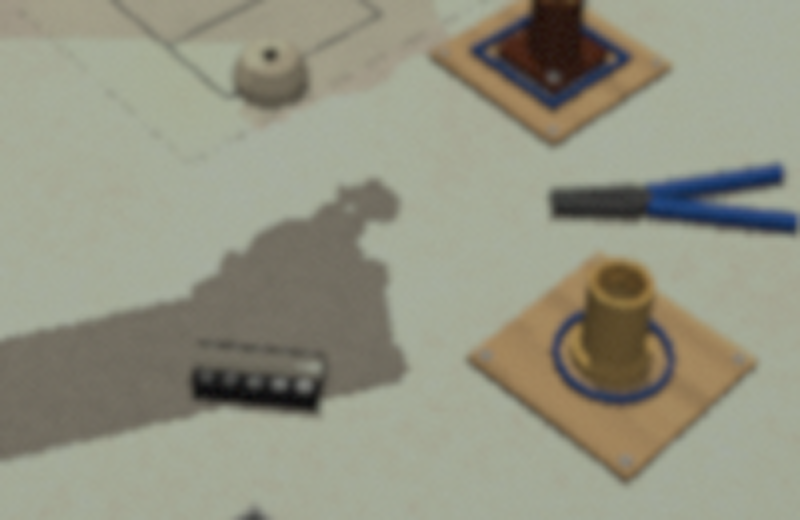

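All four holders measure within about 2 mm of their board centres.

```bash
python3 -c "
from plant import arm
print(arm.finish_job(), arm.state()['t'])"
```

```text
the job is handed in; nothing more can be done
the job is handed in; nothing more can be done
```

All four lamp holders now stand released and upright on their matching boards, and I handed the job in after about 35 s of robot time. The hand-in gave no verdict.

- **Placing:** in the last pictures, the large round, square and oblong holders (top camera) and the small round one (side camera) measure within about 2 mm of their board centres. Their bases sit flat inside the rims. The square and oblong bases are turned to within about 2° of their rims.
- **Left alone:** the ceiling rose shows at the same pixel as at the start. The terminal block was hidden from the top camera by the arm at the end. The side camera shows it apparently where it was, and the gripper never came near it.
- **Disagreements:** the wrist camera consistently sat about 2 mm off the top camera's positions, which is within the stated calibration. The measured arm position differed from the commanded one by a few millimetres, so I corrected height and position before the grasps and releases.
- **Forces:** the highest tool force I read at the end of a move was about 8 N.

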